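Pop a tube from its seat and trap it on the ramp

TASK

Press the ejector key fully down with one fingertip so that the tube pops over the lip of its seat, and trap the tube with the other finger on the ramp before it rolls off into the bin. Finish while holding it like that: the key still held down by one finger, the tube lying still on the ramp against the other. Do not grip or lift the tube, and do not disturb the loose things standing around.

Things in the scene. Friction and masses are not known exactly. Their poses are not given: they have to be found in the camera images.
- station: Fixed aluminium tube discharge station. Origin on the bench under the seated tube's centre; x level, pointing downhill along the ramp, y towards the housing, z up. Along x (mm): key pad -52 to -26; ramp -21 to 81, falling 15 degrees, surface 80 high at its upper edge, 75 at x = 0, 53 at its lower end; then an open grey bin 89 to 167, rim 46 high. Nothing stands over the ramp or the key.
- lip (a point): Middle of the lip that keeps the tube in its seat: a bar 3 mm high and 3 wide across the ramp, at station x = 7 mm. Two lifter blades under the seat (station y = -28 and 28) rise as far as the key goes down. Side cheeks 4 thick at y = -54 and 54 stand 14 above the ramp (at most 94 over the bench); between them the ramp is clear, 105 wide.
- housing_top (a point): Centre of the top of the housing beside the ramp, an aluminium box at station x -53 to 73, y 63 to 133 mm, 86 high; the clamp lever on it reaches 111 high, the black hand wheel and its crank pin reach out to x = -93.
- key_top (a point): Centre of the top face of the ejector key, a black pad 26 (x) by 40 (y) mm behind the seat, at station x = -39, y = 0, 83 mm above the bench when up. The pad goes straight down.
- ejector_key (a joint): Travel of the ejector key in m: 0 up, 0.010 fully down. Spring: 1.4 N to start, 5 N when fully down; it returns when released. The tube pops over the lip at about 0.005 and then rolls down the ramp by itself, off its end in about 0.4 s if nothing stops it.
- tube: The seated sample tube: clear plastic with paper label and flush white cap, 28 mm diameter, 100 long, about 80 g, lying across the ramp. Origin at its centre, 89 above the bench when seated; y is its long axis (towards the cap), it rolls about it. A finger 45 mm downhill of its seat stops it with its centre about 30 downhill; a fingertip as high as the pressed key (73) is 10 above the ramp there.
- ramp_end (a point): Middle of the lower edge of the ramp, at station x = 81 mm, 53 mm above the bench.
- spare_tube: Bystander: the same tube standing upright, loose; 28 mm diameter, 100 mm tall, origin at the centre of its underside.
- roller: Bystander: black rubber roller standing on end, loose; 32 mm diameter, 70 mm tall plus a 12 mm shaft stub; origin at the centre of its underside.
- core: Bystander: cardboard label core, a ring of 60 mm outer diameter, 30 mm tall, loose; origin at the centre of its underside.
There are look-alikes about, which are no part of the job. Leave any pink or red look-alike of the tube alone.

How it is judged (in metres and radians):
On the way, in this order (a step that is already met when the one before it is completed fails the run):
1. a finger presses the ejector key down (value of joint ejector_key above 0.003 m and contact force between the fingers and ejector_key above 0.3 N).
2. the tube has popped over the lip, the key being down (x of tube in the frame of station above 0.013 m and value of joint ejector_key above 0.004 m).
At the end, for the whole second after the job is handed in: The tube lies still on the ramp, its centre 13 to 78 mm downhill of its seat (past the lip, not off the end), resting against a finger (over 0.02 N, slower than 20 mm/s), while the fingers hold the ejector key at least 6 mm down (over 0.3 N) (x of tube in the frame of station between 0.013 and 0.078 m and z of tube in the frame of station between 0.062 and 0.105 m and y of tube in the frame of station between -0.02 and 0.02 m and linear speed of tube below 0.02 m/s and contact force between the fingers and tube above 0.02 N and contact force between the fingers and ejector_key above 0.3 N and value of joint ejector_key above 0.006 m); the arm keeps its last pose, push and grip.
It fails at once if the tube is lifted off the ramp (z of tube in the frame of station above 0.108 m or (x of tube in the frame of station above 0.03 m and z of tube in the frame of station above 0.098 m)).
It fails at once if the tube rolls off the ramp (x of tube in the frame of station above 0.085 m or z of tube in the frame of station below 0.055 m).
It fails at once if a bystander is moved or knocked over (distance of any of spare_tube, roller, core from where it was at the start of the episode above 0.02 m or angle between any of spare_tube, roller, core's own z axis and vertical above 0.4 rad).
It also fails if it takes over 29 s, if anything falls off the work surface, if the arm or the gripper's body presses on something with over 40 N, if the wrist force passes 120 N, or if a joint passes its speed limit or range.

ROBOT

A 6-joint arm with a two-finger parallel gripper is mounted at the origin on the work surface. World frame = base frame: x ahead of the robot, y to its left, z up, the work surface at z = 0. Lengths are in mm, angles in rad, forces in N, time in s.
With the tool pointing down it reaches from about 350 to 775 mm from the base axis. Payload 7.3 kg.
Tool frame: the origin (TCP) lies midway between the tips of the shut fingers; the grasp point (between the pads) lies 19 mm behind it; z points along the fingers, y is the direction in which the jaws open and shut (so a half turn about z gives the same grasp; the last joint's range is limited). The gripper opens to 92 mm and grips with 3 to 60 N. Pads are 19 mm wide; open, the fingers measure 130 mm over their backs; the gripper's body (75 mm by 190 mm) begins 47 mm behind the grasp point.
Start: joints at [-1.263, 0.342, 1.524, -0, 1.275, -0.146], TCP at [230.176, -471.873, 226.741] pointing down, gripper open.
Joint ranges: [-2.53, 2.53], [-0.77, 2.02], [0.04, 2.7], [-1, 4.14], [0.28, 2.66], [-3.11, 3.11]. Speed limits (rad/s): [2.57, 2.57, 3.14, 3.14, 3.14, 3.14].

INTERFACE

Orientations are given as [roll, pitch, yaw] about the fixed x, y, z axes, in that order (R = Rz(yaw) Ry(pitch) Rx(roll)).
In Python, from plant import sensors, imaging, ticket gives the robot as it stands. The module is installed in compiled form; this text tells all that it offers.
- The arm moves only by the tool arm_command, never from a script. Its argument "increments" is one flat list of numbers, 5 for each row, row after row: the closure, from 0 (fully open) to 1 (shut), then the shift along the tool's x, y, z in mm, then the turn about the tool's z in degrees. In form: [hand, dx, dy, dz, spin, hand, dx, dy, dz, spin, ...]. A call has 1 to 20 rows; each row is the pose to reach, as a shift and turn from the pose commanded when the call began, along the tool's axes at that moment; what a row does not reach only later rows make up. A row lasts 1/8 s, in which the tool goes at most 62.5 mm and 10.7 degrees, less where a joint would pass 70% of its speed; a pose out of reach is approached as far as the arm can. A call with a gripper value outside its range is refused whole. The fingers move at their own pace and stop on an object; the grip force is fixed at half the most. Time passes only in rows, so rows that repeat a pose let the fingers close. It gives the time, the measured TCP pose, the force and the opening at its end, in the units of the state.
- sensors.get_obs(): the state, without advancing time (a new reading comes with each control period).
- imaging.capture(name): name is "side" or "top" or "wrist"; returns the picture (400x640x3 uint8, blue, green, red); there is no depth.
- imaging.calibration(name): a dict with "fx", "fy", "cx", "cy" (pixels), "world_to_cam" (4x4, takes a point from world to camera coordinates); the wrist camera has in their place "hand_eye" (4x4, takes a point from camera to tool coordinates, whose origin is the TCP and whose axes are the flange's). Camera axes: x right, y down, z forward; pixel columns grow to the right and rows downward; lengths in mm; the calibration is good to about 2 mm. The wrist camera is an equidistant fisheye: a pixel r from the principal point sees the ray r / f radians off the axis. A picture is of the moment at which its call begins: read the wrist's pose just before it. calibration takes no time and is no camera call.
- ticket.close_job(): hands the job in, once; it reports no verdict.
The state is a dict: "time": time; "joint_positions": joint angles; "dq": joint speeds; "tau": joint torques, N m; "tool_pos": TCP position; "tcp_rot": TCP orientation; "contact_force": force on the tool from outside, world axes, zero at the start; "moment": the same for the moment, N m; "grip_width": finger opening in mm.
Only numpy, scipy, OpenCV 4.12 (cv2) and the standard library are available. Lean on these libraries where they do the work, as an engineer would, in place of code of your own. Each camera call takes 0.05 s, during which the arm holds its last target. There are 200 camera calls.

## Working session

There is one attempt and no reset: what is moved stays moved. The work goes in short steps, Python scripts to look and compute and a tool call to move; the robot and the scene stay as the last step left them, time stands still between calls to the robot, and variables do not carry over. Pictures are saved under pics/ and viewed, about 8 in all and at most 12, crops included, and the job is handed in when it is done.

Besides the shell and the picture viewer there is one more tool, called as name(argument=value, ...) on one line, values as JSON. arm_command: Moves the arm, as the interface text tells. Its arguments: {"type":"object","properties":{"increments":{"type":"array","items":{"type":"number"}}},"required":["increments"]}

```bash
mkdir -p pics; python3 - <<'E'
from plant import sensors, imaging
import cv2
print(sensors.get_obs())
for n in("top","side","wrist"):
    cv2.imwrite(f"pics/{n}0.png",imaging.capture(n)); print(n,imaging.calibration(n))
E
```

```text
{'time': 0.0, 'joint_positions': array([-1.26302490e+00,  3.42732615e-01,  1.52503782e+00, -1.05340998e-05,
        1.27535231e+00, -1.45976502e-01]), 'dq': array([-0.00095042,  0.0012659 ,  0.00227743, -0.00020116, -0.00010793,
        0.0018578 ]), 'tau': array([ 1.03851903e-04, -4.31238484e+01, -2.44222856e+01,  7.16771325e-02,
        5.57654025e-02, -1.25732709e-04]), 'tool_pos': array([ 230.03180852, -471.47344254,  226.03254959]), 'tcp_rot': array([-3.14007736e+00, -2.12600096e-04,  4.53750845e-01]), 'contact_force': array([ 0.0138474 , -0.435649  ,  0.05255909]), 'moment': array([ 0.00433442,  0.03264276, -0.02376731]), 'grip_width': 91.72992361220211}
top {'fx': 409.690241438804, 'fy': 409.690241438804, 'cx': 318.88341706356096, 'cy': 196.3948123626324, 'world_to_cam': array([[-2.45640773e-02, -9.99381415e-01, -2.51672964e-02,
         2.64832518e+01],
       [-9.96839123e-01,  2.63886927e-02, -7.49359724e-02,
         6.02413750e+02],
       [ 7.55537502e-02,  2.32470126e-02, -9.96870707e-01,
         1.02813902e+03],
       [ 0.00000000e+00,  0.00000000e+00,  0.00000000e+0
[... 258 characters left out ...]
-01, -6.83351025e-01, -6.72074317e-01,
         2.18320818e+02],
       [ 2.36375162e-01,  6.29391865e-01, -7.40265266e-01,
         7.22572774e+02],
       [ 0.00000000e+00,  0.00000000e+00,  0.00000000e+00,
         1.00000000e+00]])}
wrist {'fx': 309.70691628693146, 'fy': 309.70691628693146, 'cx': 313.5302884448986, 'cy': 200.47878396295624, 'hand_eye': array([[-1.73450875e-03, -9.66870993e-01, -2.55259622e-01,
         6.92954228e+01],
       [ 9.99998381e-01, -1.79925671e-03,  2.01488058e-05,
        -9.44132912e-01],
       [-4.78758884e-04, -2.55259174e-01,  9.66872548e-01,
        -1.57933536e+02],
       [ 0.00000000e+00,  0.00000000e+00,  0.00000000e+00,
         1.00000000e+00]])}
```

View pics/top0.png

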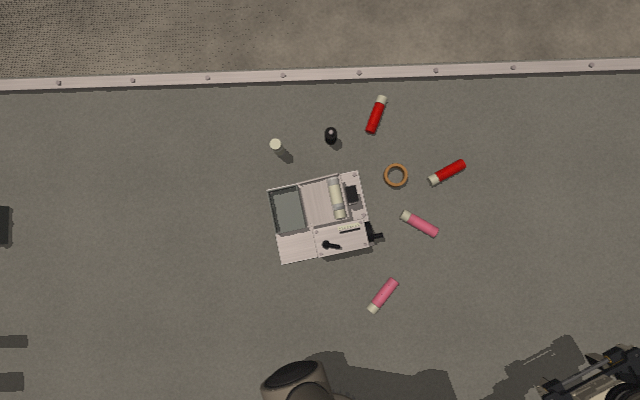

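View pics/side0.png

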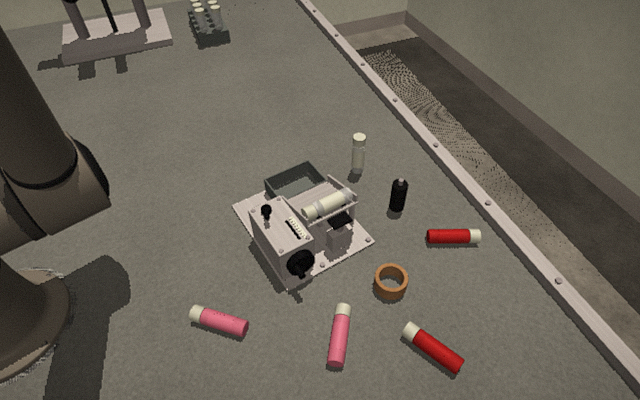

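The top view shows the station at about (320,215): tube at (336,198), key at (352,194), bin at (288,212) on the left, so downhill is to the left (world +y). The housing is on the robot's side. The side view agrees: tube at (327,205), key at (341,219). Bystanders in the top view: spare tube (276,145), roller (331,135), core (396,175).

```bash
python3 - <<'E'
import cv2
a=cv2.imread("pics/top0.png")[165:270,260:390]; cv2.imwrite("pics/c1.png",cv2.resize(a,None,fx=5,fy=5,interpolation=cv2.INTER_CUBIC))
a=cv2.imread("pics/side0.png")[155:295,225:380]; cv2.imwrite("pics/c2.png",cv2.resize(a,None,fx=4,fy=4,interpolation=cv2.INTER_CUBIC))
E
```

```text
(no output)
```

View pics/c1.png

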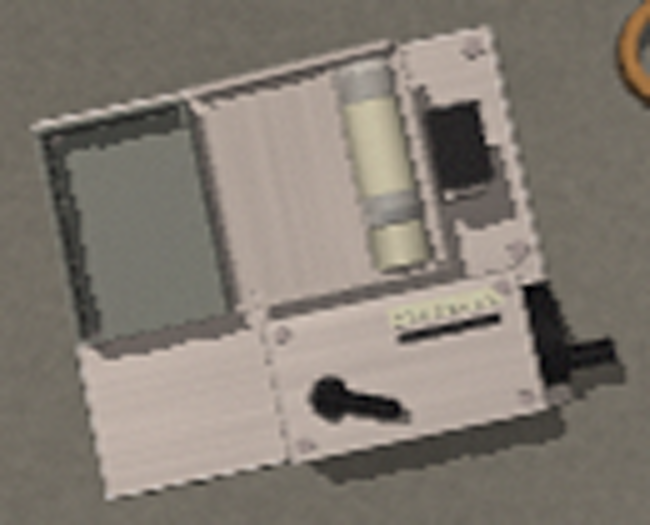

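View pics/c2.png

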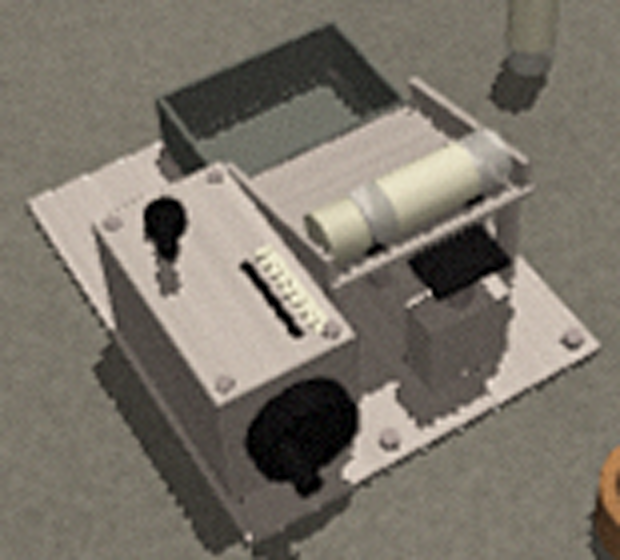

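The crops give clear corners on the key pad, housing top and tube. I'll cast these onto their known heights and fit the station pose.

```bash
cat > h.py <<'E'
import numpy as np
from plant import imaging
def cast(n,uv,z):
    c=imaging.calibration(n); T=c["world_to_cam"]; R,t=T[:3,:3],T[:3,3]
    o=-R.T@t; d=R.T@[(uv[0]-c["cx"])/c["fx"],(uv[1]-c["cy"])/c["fy"],1]
    return (o+d*(z-o[2])/d[2])[:2]
def fit(S,W):
    S,W=np.array(S,float),np.array(W,float); s=S.mean(0);w=W.mean(0)
    a=(S-s)@[1,1j];b=(W-w)@[1,1j]; th=np.angle((b*a.conj()).sum())
    R=np.array([[np.cos(th),-np.sin(th)],[np.sin(th),np.cos(th)]])
    return w-R@s,th,W-(S@R.T+(w-R@s))
E
python3 - <<'E'
from h import *
hs=[(73,63),(73,133),(-53,133),(-53,63)]; ks=[(-26,-20),(-52,-20),(-52,20),(-26,20)]
top=[(265,310),(290,462),(548,408),(523,282)]; tk=[(425,108),(480,100),(493,182),(438,192)]
sd=[(232,163),(95,228),(220,405),(357,345)]; sk=[(487,228),(512,262),(432,298),(410,262)]
T=lambda p:(p[0]/5+260-.4,p[1]/5+165-.4); D=lambda p:(p[0]/4+225-.4,p[1]/4+155-.4)
Wt=[cast("top",T(p),86) for p in top]+[cast("top",T(p),83) for p in tk]
Ws=[cast("side",D(p),86) for p in sd]+[cast("side",D(p),83) for p in sk]
S=hs+ks
for n,a,b in(("top",S,Wt),("side",S,Ws),("both",S+S,Wt+Ws)):
    o,th,r=fit(a,b); print(n,o.round(1),th.round(4),np.degrees(th).round(2)); print(r.round(1).tolist())
print("tube top", cast("top",T((383,166)),89).round(1))
for n,uv,z in(("spare",(276,144),100),("roller",(331,132),82),("core",(396,175),15)): print(n,cast("top",uv,z).round())
E
```

```text
top [596.2 -32.2] 1.7388 99.63
[[4.0, -2.7], [0.4, -1.2], [2.1, -0.6], [-6.8, -2.4], [1.1, 1.4], [-0.0, 0.4], [-0.5, 2.1], [-0.3, 3.0]]
side [594.4 -34.3] 1.746 100.04
[[3.1, -2.1], [0.3, -4.4], [1.7, 3.5], [-2.3, -1.7], [1.4, -1.1], [-0.9, 1.6], [-3.3, 3.4], [0.0, 0.8]]
both [595.3 -33.2] 1.7424 99.83
[[5.1, -1.4], [1.5, 0.3], [2.7, 0.9], [-6.1, -1.2], [2.0, 2.3], [0.7, 1.3], [0.2, 3.1], [0.5, 4.1], [2.0, -3.3], [-0.8, -5.9], [1.0, 2.0], [-3.0, -2.9], [0.6, -2.0], [-1.7, 0.7], [-4.0, 2.3], [-0.8, -0.3]]
tube top [593.4 -31.9]
spare [726. 109.]
roller [756. -24.]
core [ 654. -189.]
```

Fit: station origin is about (595, -33) at yaw 99.8°. I'll put the jaws along station x, with the TCP at station x ≈ 7.5 and a 75 mm opening. That puts the key finger's inner face at about -30 and the stop finger's at +45. First I'll go above it and look.

arm_command(increments=[0, 16, -7, 0, 0.5, 0, 47, -22, 0, 1.5, 0, 89, -41, 0, 3, 0, 136, -63, 0, 4, 0, 183, -84, 0, 6, 0, 230, -106, 0, 7, 0, 277, -128, 0, 9, 0, 324, -150, 6, 10, 0.1, 371, -171, 14, 12, 0.185, 413, -191, 22, 13, 0.185, 454, -210, 32, 14, 0.185, 491, -227, 42, 15, 0.185, 512, -237, 50, 16, 0.185, 522, -241, 56, 16.2, 0.185, 522, -241, 56, 16.2, 0.185, 522, -241, 56, 16.2])

```text
time: 2.15
tool_pos: [593.4, -27.3, 171.0]
tcp_rot: [3.141, 0.0, 0.17]
contact_force: [0.0, -0.8, 0.7]
grip_width: 74.4
```

```bash
python3 - <<'E'
from plant import sensors, imaging
import cv2
o=sensors.get_obs(); print({k:o[k] for k in("time","tool_pos","tcp_rot","grip_width","contact_force")})
for n in("wrist","side"): cv2.imwrite(f"pics/{n}1.png",imaging.capture(n))
E
```

```text
{'time': 2.15, 'tool_pos': array([593.36451523, -27.29916791, 171.00618507]), 'tcp_rot': array([3.14118170e+00, 1.44137248e-05, 1.70408125e-01]), 'grip_width': 74.35177599717406, 'contact_force': array([ 0.02573335, -0.76782789,  0.68363869])}
```

View pics/wrist1.png

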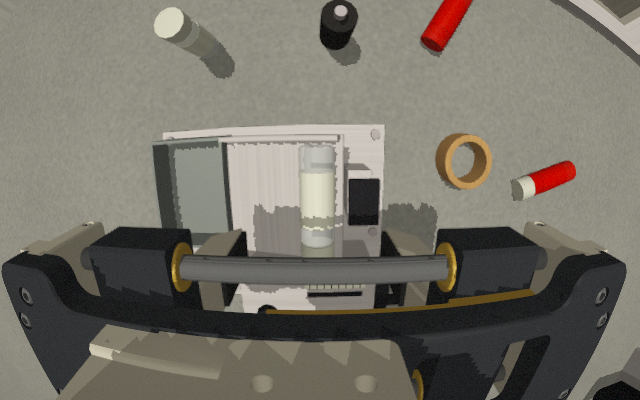

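The wrist view shows the station square to the image: key at (348..380, 178..225), tube at (300..336, 143..247), fingers left and right below row 235. Next I'll cast these pixels to check the fit.

```bash
cat >> h.py <<'E'
from scipy.spatial.transform import Rotation
def wcast(o,uv,z):
    c=imaging.calibration("wrist"); H=c["hand_eye"]; d=np.array([uv[0]-c["cx"],uv[1]-c["cy"]]); r=np.hypot(*d); a=r/c["fx"]
    v=np.r_[d/r*np.sin(a),np.cos(a)]; R=Rotation.from_euler("xyz",o["tcp_rot"]).as_matrix()
    p=R@H[:3,3]+o["tool_pos"]; v=R@H[:3,:3]@v; return (p+v*(z-p[2])/v[2])[:2]
E
python3 - <<'E'
from h import *; from plant import sensors
import cv2
o=sensors.get_obs()
O=np.array([595,-33]);th=np.radians(99.8);R=np.array([[np.cos(th),-np.sin(th)],[np.sin(th),np.cos(th)]])
g=cv2.cvtColor(cv2.imread("pics/wrist1.png"),cv2.COLOR_BGR2GRAY)
m=(g[170:234,340:390]<70).astype("uint8"); n,l,s,c=cv2.connectedComponentsWithStats(m); k=1+s[1:,4].argmax(); print("key box",s[k],c[k])
x,y,w,h,_=s[k]; x+=340;y+=170
S=lambda uv,z:(R.T@(wcast(o,uv,z)-O)).round(1)
print("key",[S(p,83) for p in((x,y),(x+w-1,y),(x+w-1,y+h-1),(x,y+h-1))],S(c[k]+[340,170],83))
print("tube L/R mid",S((300,197),89),S((336,197),89),"ends",S((318,143),89),S((318,247),89))
print("ramp lower top/bot edge",S((230,140),53),S((230,230),53), "upper",S((343,140),80),S((343,240),80))
print("tcp",R.T@(o["tool_pos"][:2]-O))
E
```

```text
key box [   8    9   31   46 1368] [23.26315789 31.41154971]
key [array([-21.1, -21.5]), array([-46. , -21.6]), array([-48. ,  17.4]), array([-22.1,  17.1])] [-34.3  -2.6]
tube L/R mid [17.8 -8. ] [-11.1  -8. ] ends [  3.4 -51.1] [ 3.3 35.4]
ramp lower top/bot edge [ 82.7 -52.7] [88.3 33.8] upper [-16.9 -52.9] [-18.6  32.8]
tcp [5.83309587 0.53024119]
```

The wrist view puts the station about 3–4 mm further along +x than my fit, and -2 in y. I'll correct for that and go down to z ≈ 95, with the tips above the key and straddling the tube.

arm_command(increments=[0.185, 1, -2, 8, 0, 0.185, 2, -4.5, 20, 0, 0.185, 2, -4.5, 34, 0, 0.185, 2, -4.5, 48, 0, 0.185, 2, -4.5, 60, 0, 0.185, 2, -4.5, 70, 0, 0.185, 2, -4.5, 75, 0, 0.185, 2, -4.5, 76, 0, 0.185, 2, -4.5, 76, 0])

```text
time: 3.38
tool_pos: [595.1, -21.7, 95.1]
tcp_rot: [3.141, -0.001, 0.171]
contact_force: [-0.0, -0.1, 0.2]
grip_width: 75.0
```

```bash
python3 - <<'E'
from plant import sensors, imaging
import cv2, numpy as np
w=imaging.capture("wrist");s=imaging.capture("side"); cv2.imwrite("pics/w2.png",w);cv2.imwrite("pics/s2.png",s)
a=cv2.resize(w[60:340,160:480],(640,560)); cv2.imwrite("pics/w2c.png",a)
cv2.imwrite("pics/s2c.png",cv2.resize(s[150:280,250:400],None,fx=5,fy=5,interpolation=cv2.INTER_CUBIC)[:600])
E
```

```text
(no output)
```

View pics/w2c.png

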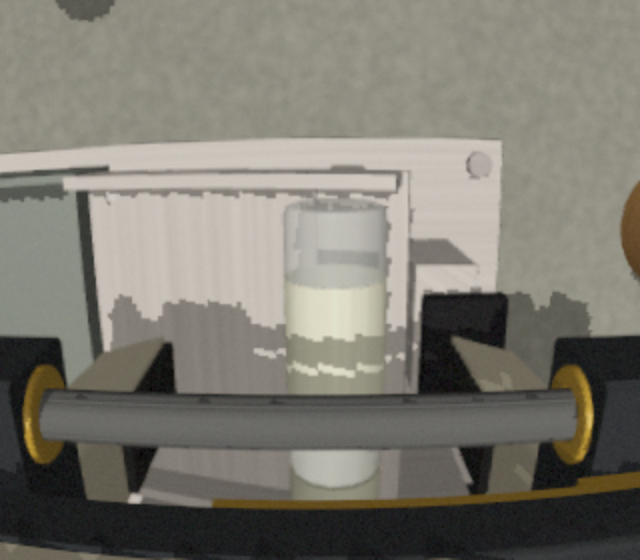

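View pics/s2c.png

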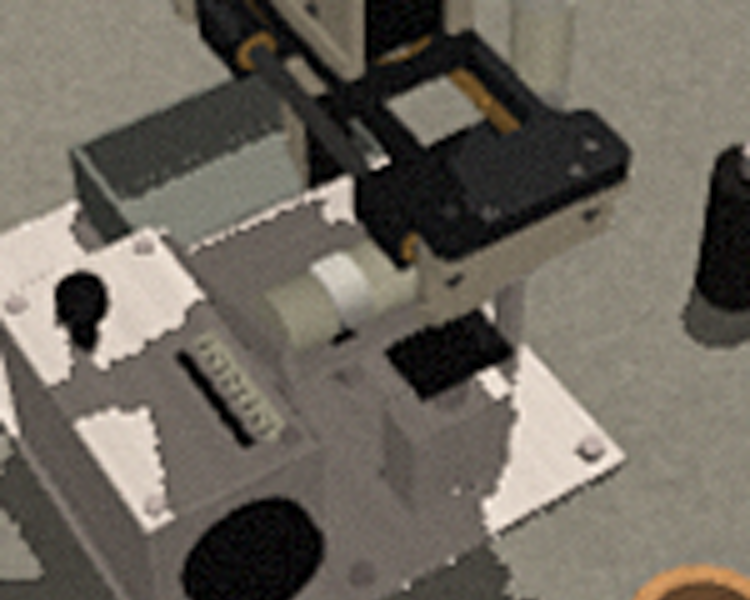

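The wrist crop shows the key finger's inner edge at crop (454,338), over the key (420..507). The tube (285..387) is clear between the fingers. The side view shows the gripper clear of the housing. A quick numeric check comes next.

```bash
python3 - <<'E'
from h import *; from plant import sensors
o=sensors.get_obs(); R=Rotation.from_euler("xyz",o["tcp_rot"]).as_matrix()[:2,:2]
F=lambda u,v,z:(R.T@(wcast(o,(u/2+160,v/2+60),z)-o["tool_pos"][:2])).round(1)
print("tool xy: key",F(421,294,83),F(506,294,83),"tube",F(285,290,89),F(387,290,89),"ramp edge",F(407,220,80))
print("finger inner tips",F(454,338,95),F(172,343,95),"outer",F(500,338,95))
E
```

```text
tool xy: key [20.2 31.8] [20.  57.7] tube [23.1 -7.2] [23.1 21. ] ramp edge [41.2 27.4]
finger inner tips [10.9 39.5] [  9.6 -38.5] outer [10.6 53. ]
```

In tool y the key spans 32–58 and the finger 39–53. The stop finger's inner face is at station x ≈ 44, so the alignment is good. Now pressing, down to about 73.5.

arm_command(increments=[0.185, 0, 0, 3, 0, 0.185, 0, 0, 7, 0, 0.185, 0, 0, 10, 0, 0.185, 0, 0, 12, 0, 0.185, 0, 0, 14, 0, 0.185, 0, 0, 16, 0, 0.185, 0, 0, 17.5, 0, 0.185, 0, 0, 19, 0, 0.185, 0, 0, 20.5, 0, 0.185, 0, 0, 21.5, 0, 0.185, 0, 0, 21.5, 0, 0.185, 0, 0, 21.5, 0, 0.185, 0, 0, 21.5, 0, 0.185, 0, 0, 21.5, 0])

```text
time: 5.22
tool_pos: [594.8, -21.7, 73.3]
tcp_rot: [3.142, 0.0, 0.171]
contact_force: [-3.4, -0.4, 5.6]
grip_width: 74.7
```

```bash
python3 - <<'E'
from plant import sensors, imaging
import cv2
o=sensors.get_obs(); print({k:o[k] for k in("time","tool_pos","grip_width","contact_force","moment")})
w=imaging.capture("wrist"); s=imaging.capture("side"); cv2.imwrite("pics/w3c.png",cv2.resize(w[60:340,160:480],(640,560)))
cv2.imwrite("pics/s3c.png",cv2.resize(s[150:270,250:400],None,fx=5,fy=5,interpolation=cv2.INTER_CUBIC))
E
```

```text
{'time': 5.225, 'tool_pos': array([594.84864464, -21.67143319,  73.28920157]), 'grip_width': 74.67683767443253, 'contact_force': array([-3.43244142, -0.38842952,  5.58922154]), 'moment': array([-0.09715317,  0.50137117, -0.11578826])}
```

View pics/w3c.png

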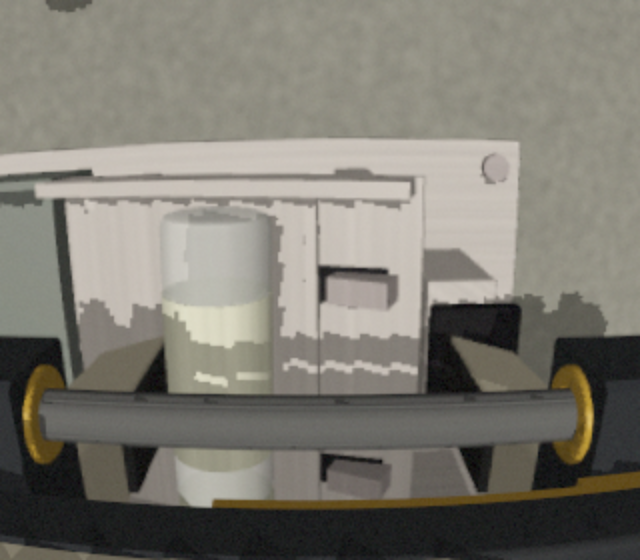

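The wrist crop shows the tube (160..273) past the lip and against the left finger. The lifter blades are up at (360,290) and (358,475), and the key is under the right finger. The vertical force is 5.6 N. One check that the tube is still, then I'll hand it in.

```bash
python3 - <<'E'
from plant import sensors, imaging, ticket
from h import *
import cv2
a=imaging.capture("wrist").astype(int)
for _ in range(8): b=imaging.capture("wrist")
d=abs(a-b.astype(int)).max(2)[160:240,230:310]; print("diff",d.mean(),(d>40).sum())
o=sensors.get_obs(); R=Rotation.from_euler("xyz",o["tcp_rot"]).as_matrix()[:2,:2]
F=lambda u,v,z:(R.T@(wcast(o,(u/2+160,v/2+60),z)-o["tool_pos"][:2])).round(1)
print("tube in tool",F(163,300,81),F(272,300,81),"ends",F(216,213,81),F(224,500,81),o["tool_pos"],o["contact_force"],o["time"])
if (d>40).sum()<10: ticket.close_job(); print("closed")
E
```

```text
diff 1.88125 0
tube in tool [ 24.4 -38.3] [ 24.4 -10. ] ends [ 46.7 -23.6] [-36.8 -25.5] [594.84388494 -21.66922867  73.28803626] [-2.3036268   1.38558031  5.58115465] 5.775
the job is handed in; nothing more can be done
closed
```

I pressed the ejector key down with one fingertip. The tube popped over the lip and came to rest against the other finger on the ramp. I handed the job in at about 5.8 s with both held like that; no verdict is reported.

**Last checks:**
- **Key:** the fingertip is at z = 73.3 mm, where the fully pressed key should be. The vertical force is 5.6 N, and both lifter blades are up in the wrist view.
- **Tube:** its centre is about 30 mm downhill of its seat, and its downhill side is at the stop finger's face (-38.3 mm against about -37.5 mm in the tool frame). It showed no motion over 0.4 s of wrist frames.
- **Bystanders:** the fingers stayed well clear of them on the way, but I did not measure them again at the end.

**Disagreements:**
- **Station position:** the wrist camera put it 3–4 mm further downhill than the top and side cameras did. I shifted the arm to match before pressing.
- **Sideways force:** 2–3 N remained on the tool at the end. I take it to be friction on the key, but did not confirm that.

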